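Fetch the dowel from under the blocks in the stock trough

TASK

The dowel is needed in the V cradle, but a pine offcut and a sanding block lie across the stock trough above it. Move both blocks to the flat steel tray and let them lie flat there, then lift out the dowel and lay it in the V cradle, centred along its length; only then put each block back across the trough exactly where and as it lay before, let go of everything, and leave the tape measure, the tin and the bolt where they are.

Things in the scene. Friction and masses are not known exactly. Their poses are not given: they have to be found in the camera images.
- offcut_centre (a point): Pine offcut, a plain pale wooden block 46 x 120 x 30 mm (own x, y, z), 0.12 kg or so; the point is its centre. At the start it lies flat across the two rails of the trough, its 120 mm length (y) square to the trough's length within a few degrees, its underside 38 mm and its centre 53 mm above the bench.
- sanding_block_centre (a point): Sanding block, brown cork with abrasive paper beneath, about 63 x 111 x 34 mm (own x, y, z), 0.14 kg or so; the point is its centre, 17 mm above its underside. At the start it lies flat across the rails of the trough beside the offcut, its length (y) square to the trough's length within a few degrees, its centre 55 mm above the bench. Which block lies at which end of the trough changes. The free gap between the two blocks is at least 50 mm.
- dowel_centre (a point): Round beech dowel, 16 mm in diameter, 220 mm long along its own y; the point is its centre. At the start it lies lengthwise in the middle of the trough's floor, its axis 16 mm above the bench, below the blocks; its ends show beyond them.
- trough: Fixed wooden stock trough, 250 mm long (own x), 116 mm wide (y); origin at the centre of its underside on the bench. Base board 8 mm thick; along both long sides a rail 20 mm wide whose top is 38 mm above the bench; 76 mm free between the rails. Open at both ends. Near each end (80 mm from the centre) two 3 mm high pads keep the dowel on the middle line; between them the floor is plain.
- tray: Fixed shallow tray of dark sheet steel, the side area: 260 mm long (own x), 150 mm wide (y), walls 4 mm thick and 18 mm high, floor 4 mm thick; origin at the centre of its underside on the bench. Both blocks fit side by side, each with its length along the tray's y.
- cradle: Fixed V cradle: a board 180 mm long (own x), 64 mm wide (y), 8 mm thick with two wooden V blocks, each 26 mm long, centred 60 mm either side of the middle; between them only the board. The V groove, 90 degrees, runs along x and opens upward to about 45 mm wide; the tops of the V blocks are 35 mm above the bench. Origin at the centre of its underside on the bench.
- cradle_seat (a point): Where the dowel's centre belongs when it lies in the V cradle: the middle of the cradle, 23 mm above the bench; axes as the cradle's, the dowel lying along x (either way round).
- tape_measure: Yellow tape measure lying on its side, 67 x 77 x 31 mm, loose, a bystander to be left alone; origin at the centre of its underside.
- screw_tin: Open round metal tin, 73 mm wide, 54 mm high, loose, a bystander to be left alone; origin at the centre of its underside. Behind it stand wire mesh screens 255 mm high, 0.78 m ahead of the robot; another runs away from the robot 0.265 m to its left, from 0.48 m ahead on.
- bolt: Steel bolt lying on the bench, 68 mm long (own y), head 22 mm wide, loose, a bystander to be left alone; origin at the centre of its underside. To its left a blue bench vice, 135 mm high, stands at the bench's front edge, 0.05 to 0.19 m left of straight ahead and up to 0.39 m ahead of the robot.
Things that resemble listed ones, but are neither listed nor needed, are in the scene too. What is shaped like the cradle but turquoise is not meant.

How it is judged (in metres and radians):
On the way, in this order (a step that is already met when the one before it is completed fails the run):
1. both blocks lie released in the tray, while the dowel still lies in the trough (x of offcut_centre in the frame of tray between -0.115 and 0.115 m and y of offcut_centre in the frame of tray between -0.065 and 0.065 m and z of offcut_centre in the frame of tray between 0.01 and 0.036 m and contact force between the fingers and offcut below 0.3 N and linear speed of each of offcut, sanding_block below 0.03 m/s and x of sanding_block_centre in the frame of tray between -0.115 and 0.115 m and y of sanding_block_centre in the frame of tray between -0.065 and 0.065 m and z of sanding_block_centre in the frame of tray between 0.01 and 0.036 m and contact force between the fingers and sanding_block below 0.3 N and horizontal distance between dowel_centre and trough below 0.03 m and height (world z) of dowel_centre below 0.03 m), for 0.2 s.
2. the dowel lies released and centred in the V cradle, while both blocks still lie in the tray (x of offcut_centre in the frame of tray between -0.115 and 0.115 m and y of offcut_centre in the frame of tray between -0.065 and 0.065 m and z of offcut_centre in the frame of tray between 0.01 and 0.036 m and contact force between the fingers and offcut below 0.3 N and linear speed of each of offcut, sanding_block, dowel below 0.03 m/s and x of sanding_block_centre in the frame of tray between -0.115 and 0.115 m and y of sanding_block_centre in the frame of tray between -0.065 and 0.065 m and z of sanding_block_centre in the frame of tray between 0.01 and 0.036 m and contact force between the fingers and sanding_block below 0.3 N and horizontal distance between dowel_centre and cradle_seat below 0.015 m and angle between the y axis of dowel_centre and the x axis of cradle, either way round below 0.1 rad and z of dowel_centre in the frame of cradle_seat between -0.004 and 0.004 m and contact force between the fingers and dowel below 0.3 N), for 0.2 s.
At the end, for the whole second after the job is handed in: The dowel lies in both V blocks, its centre within 15 mm of the seat (4 mm in height), along the groove within 0.1 rad. Offcut and sanding block lie flat across the trough, each centre within 15 mm of where it lay at the start, square to it within 0.2 rad. All released and at rest (horizontal distance between dowel_centre and cradle_seat below 0.015 m and angle between the y axis of dowel_centre and the x axis of cradle, either way round below 0.1 rad and z of dowel_centre in the frame of cradle_seat between -0.004 and 0.004 m and contact force between the fingers and dowel below 0.3 N and linear speed of each of dowel, offcut, sanding_block below 0.03 m/s and distance of each of offcut_centre, sanding_block_centre from where it was at the start of the episode below 0.015 m and angle between the x axis of each of offcut_centre, sanding_block_centre and the x axis of trough, either way round below 0.2 rad and angle between each of offcut_centre, sanding_block_centre's own z axis and vertical below 0.12 rad and contact force between the fingers and offcut below 0.3 N and contact force between the fingers and sanding_block below 0.3 N); the robot touches nothing.
It fails at once if the tape measure is pushed more than 20 mm (distance of tape_measure from where it was at the start of the episode above 0.02 m).
It fails at once if the tin is pushed more than 20 mm (distance of screw_tin from where it was at the start of the episode above 0.02 m).
It fails at once if the bolt is pushed more than 20 mm (distance of bolt from where it was at the start of the episode above 0.02 m).
It also fails if it takes over 131 s, if anything falls off the work surface, if the arm or the gripper's body presses on something with over 40 N, if the wrist force passes 120 N, or if a joint passes its speed limit or range.

ROBOT

A 6-joint arm with a two-finger parallel gripper is mounted at the origin on a cart in front of the work surface, level with it; the furniture and walls round the work are solid. World frame = base frame: x ahead of the robot, y to its left, z up, the work surface at z = 0. Lengths are in mm, angles in rad, forces in N, time in s.
With the tool pointing down it reaches from about 275 to 1000 mm from the base axis. Payload 8.4 kg.
Tool frame: the origin (TCP) lies at the very end of the fingers, on their centre line; the grasp point (between the pads) lies 19 mm behind it; y points along the fingers, x is the direction in which the jaws open and shut, and the axes are right-handed (so a half turn about y gives the same grasp; the last joint's range is limited). The gripper opens to 85 mm and grips with 20 to 120 N. Pads are 22 mm wide; open, the fingers measure 114 mm over their backs; the gripper's body (76 mm by 85 mm) begins 54 mm behind the grasp point. The pads swing forward as they close: fully open they stand 13 mm farther back than shut.
Start: joints at [-1.301, 0.353, 1.633, -0, 1.155, -0.002], TCP at [167.79, -602.059, 231.281] pointing down, gripper open.
Joint ranges: [-2.63, 2.63], [-0.92, 2.1], [0.06, 2.66], [-1.3, 4.44], [0, 2.69], [-3.02, 3.02]. Speed limits (rad/s): [2.22, 2.22, 2.79, 3.14, 3.14, 3.14].

INTERFACE

Orientations are given as [roll, pitch, yaw] about the fixed x, y, z axes, in that order (R = Rz(yaw) Ry(pitch) Rx(roll)).
In Python, from rig import r gives the robot as it stands.
- The arm moves only by the tool servo_tool, never from a script. Its argument "motion" is a list of rows, each a list of 7 numbers: the opening, from -1 (shut) to 1 (fully open), then the shift along the tool's x, y, z in m, then the turn, a rotation vector about the tool's x, y, z in units of 10 degrees (1.0 is 10 degrees). A call has 1 to 12 rows; each row is the pose to reach, as a shift and turn from the pose commanded when the call began, along the tool's axes at that moment; what a row does not reach only later rows make up. A row lasts 1/8 s, in which the tool goes at most 62.5 mm and 10.7 degrees, less where a joint would pass 70% of its speed; a pose out of reach is approached as far as the arm can. A call with a gripper value outside its range is refused whole. The fingers move at their own pace and stop on an object; "grip_force" is the grip in N (left out, the last holds). Time passes only in rows, so rows that repeat a pose let the fingers close. It gives the time, the measured TCP pose, the force and the opening at its end, in the units of the state.
- r.sense(): the state, without advancing time (a new reading comes with each control period).
- r.grab_frame(name): name is "scene" or "top"; returns the picture (384x512x3 uint8, red, green, blue); there is no depth.
- r.calibration(name): a dict with "fx", "fy", "cx", "cy" (pixels), "R" (3x3) and "t" (3): a world point X has camera coordinates R X + t. Camera axes: x right, y down, z forward; pixel columns grow to the right and rows downward; lengths in mm; the calibration is good to about 2 mm. A picture is of the moment at which its call begins. calibration takes no time and is no camera call.
- r.sign_off(): hands the job in, once; it reports no verdict.
The state is a dict: "clock": time; "qpos": joint angles; "qvel": joint speeds; "joint_efforts": joint torques, N m; "eef_pos": TCP position; "tcp_rot": TCP orientation; "contact_force": force on the tool from outside, world axes, zero at the start; "wrist_torque": the same for the moment, N m; "opening": opening from 0.0 (shut) to 1.0 (fully open).
Only numpy, scipy, OpenCV 4.12 (cv2) and the standard library are available. Lean on these libraries where they do the work, as an engineer would, in place of code of your own. Each camera call takes 0.05 s, during which the arm holds its last target. There are 200 camera calls.

## Working session

There is one attempt and no reset: what is moved stays moved. The work goes in short steps, Python scripts to look and compute and a tool call to move; the robot and the scene stay as the last step left them, time stands still between calls to the robot, and variables do not carry over. Pictures are saved under pics/ and viewed, on a budget of 14 in all, crops included, one or two more only if the job needs it, and the job is handed in when it is done.

Besides the shell and the picture viewer there is one more tool, called after ">>>" as a command line: name --pt "numbers of a row" for each row, then --argument value for the rest. servo_tool: Moves the arm, as the interface text tells. Its arguments: {"type":"object","properties":{"motion":{"type":"array","items":{"type":"array","items":{"type":"number"}}},"grip_force":{"type":"number"}},"required":["motion"]}

```bash
mkdir -p pics; ls
python3 - <<'E'
from rig import r
import cv2,numpy as np
print(r.sense())
for n in("scene","top"):
    f=r.grab_frame(n); cv2.imwrite(f"pics/{n}0.png",cv2.cvtColor(f,cv2.COLOR_RGB2BGR)); c=r.calibration(n)
    print(n,{k:np.round(v,3).tolist() for k,v in c.items()})
E
```

```text
pics
{'clock': 0.0, 'qpos': array([-1.30141104e+00,  3.53628926e-01,  1.63412970e+00, -8.79490643e-07,
        1.15522234e+00, -2.37013202e-03]), 'qvel': array([ 0.00218302,  0.00030619, -0.00084289,  0.00177416,  0.00023528,
       -0.00112148]), 'joint_efforts': array([-2.69734970e-03, -6.05251122e+01, -3.42072237e+01, -2.91059350e-04,
        9.01151594e-03, -1.77568776e-06]), 'eef_pos': array([ 167.65425769, -601.59563143,  230.5755933 ]), 'tcp_rot': array([-1.57079384e+00,  1.38830795e-03, -1.29904055e+00]), 'contact_force': array([-0.34565763, -0.51332426,  0.98205323]), 'wrist_torque': array([-0.03558968, -0.01645189,  0.02764113]), 'opening': 0.9991716330837319}
scene {'fx': 443.352, 'fy': 443.352, 'cx': 255.361, 'cy': 188.269, 'R': [[-0.849, -0.529, 0.011], [-0.248, 0.379, -0.891], [0.467, -0.759, -0.453]], 't': [430.098, 256.874, 896.443]}
top {'fx': 494.007, 'fy': 494.007, 'cx': 253.035, 'cy': 200.734, 'R': [[0.014, -1.0, 0.027], [-0.987, -0.018, -0.159], [0.16, -0.024, -0.987]], 't': [-169.687, 567.746, 1055.267]}
```

```bash
python3 -c "
import cv2
for n in('scene','top'):
    cv2.imwrite(f'pics/{n}0b.png',cv2.resize(cv2.imread(f'pics/{n}0.png'),(800,600),interpolation=cv2.INTER_CUBIC))"
```

```text
(no output)
```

View pics/top0b.png

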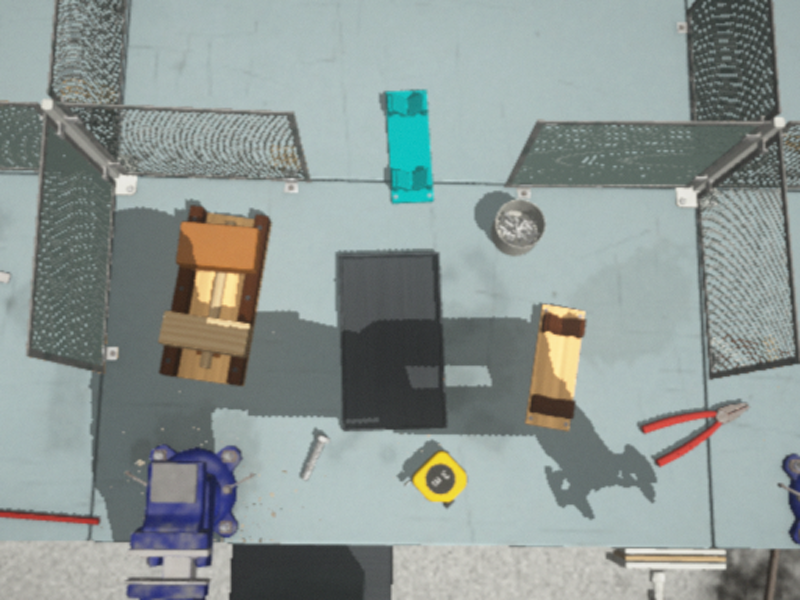

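View pics/scene0b.png

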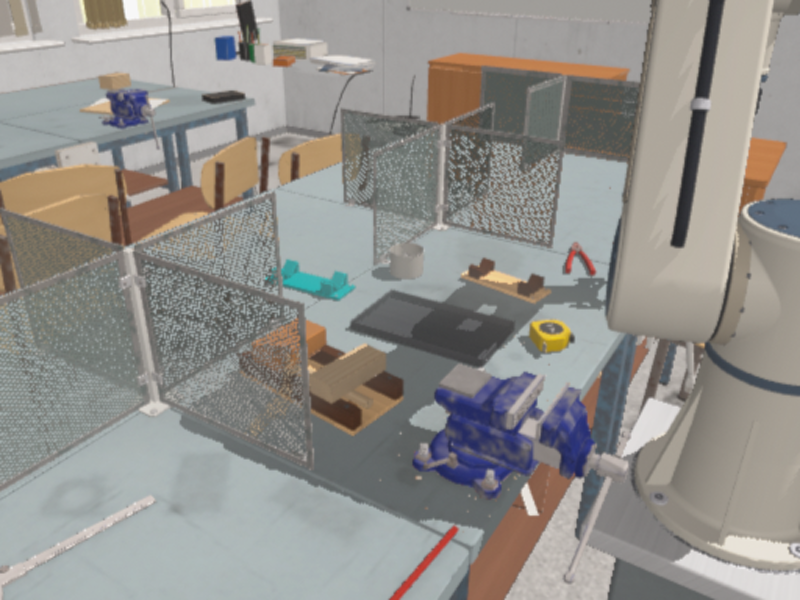

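Top view (800x600): trough upper left, sanding block (orange) at about (218,245), offcut at about (205,334), tray centre (391,340), cradle (556,367). I'll zoom in on the trough and cradle.

Run:
```python
import cv2,numpy as np
a=cv2.imread('pics/top0.png')
def crop(x,y,w,h,s):
    c=cv2.resize(a[y:y+h,x:x+w],None,fx=s,fy=s,interpolation=cv2.INTER_CUBIC)
    for k in range(0,w,10): cv2.putText(c,str(x+k),(k*s,8),0,.3,(0,0,255),1); cv2.line(c,(k*s,0),(k*s,h*s),(90,90,90),1) 
    for k in range(0,h,10): cv2.putText(c,str(y+k),(0,k*s+8),0,.3,(0,0,255),1); cv2.line(c,(0,k*s),(w*s,k*s),(90,90,90),1)
    return c
A=crop(95,125,90,125,4);B=crop(325,185,65,95,5)
H=max(A.shape[0],B.shape[0])
P=lambda c:cv2.copyMakeBorder(c,0,H-c.shape[0],0,5,0)
cv2.imwrite('pics/z.png',np.hstack([P(A),P(B)]))
```

```text
(no output)
```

View pics/z.png

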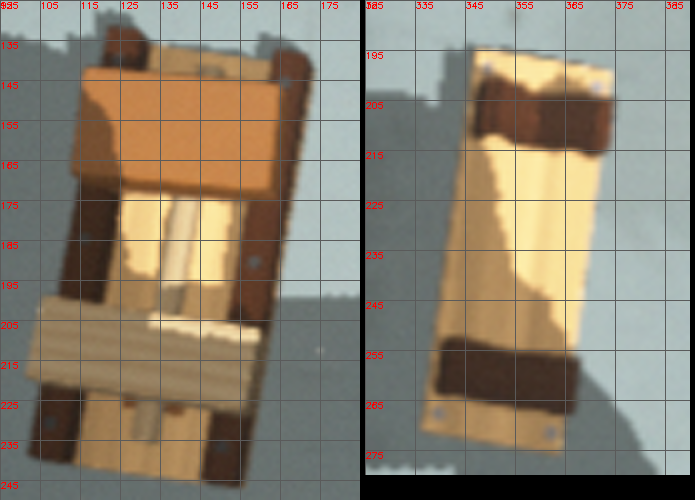

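```bash
cat > h.py <<'E'
import numpy as np
from rig import r
def ray(n,uv,z):
    c=r.calibration(n);R=np.array(c['R']);t=np.array(c['t']);o=-R.T@t
    d=R.T@np.array([(uv[0]-c['cx'])/c['fx'],(uv[1]-c['cy'])/c['fy'],1]);return (o+d*(z-o[2])/d[2])
def quad(n,name,px,z):
    P=np.array([ray(n,p,z) for p in px]);e=np.roll(P,-1,0)-P
    a=(P[1]+P[2]-P[0]-P[3]);b=(P[0]+P[1]-P[2]-P[3])
    print(name,'centre',P.mean(0).round(1)[:2],'sides',np.linalg.norm(e,axis=1).round(0),'ang right',np.degrees(np.arctan2(a[1],a[0])).round(1),'up',np.degrees(np.arctan2(b[1],b[0])).round(1));return P
E
python3 - <<'E'
from h import *
import cv2
a=cv2.imread('pics/top0.png');hsv=cv2.cvtColor(a,cv2.COLOR_BGR2HSV)
# order TL TR BR BL
quad('top','sand',[(115.5,142),(165,146),(162.5,172.5),(113,168)],72)
quad('top','off',[(105.5,199),(160,207),(156.5,228),(101.5,219)],68)
quad('top','trough',[(121,132),(172.5,138),(154.5,246.5),(101.5,239)],38)
quad('top','cradle',[(346.5,194),(374,199.5),(365,276),(337.5,270.5)],8)
print('Vblk',ray('top',(361,205+3),35),ray('top',(351.5,261),35))
m=((hsv[...,0]<14)&(hsv[...,1]>120)&(hsv[...,2]>90)).astype(np.uint8);m[:, :100]=0;m[:,180:]=0;m[:135]=0;m[180:]=0
c=max(cv2.findContours(m,0,1)[0],key=cv2.contourArea);print('sand rect',cv2.minAreaRect(c),cv2.approxPolyDP(c,4,True).reshape(-1,2).tolist())
m=(a.max(2)<62).astype(np.uint8);m[:,:205]=0;m[:,295:]=0;m[:150]=0;m[285:]=0
c=cv2.convexHull(np.vstack(cv2.findContours(cv2.morphologyEx(m,cv2.MORPH_OPEN,np.ones((5,5))),0,1)[0]));print('tray',cv2.minAreaRect(c))
quad('top','tray',[np.array(p)*.64 for p in [(336,252),(437,250),(446,427),(343,430)]],18)
for u,z in [((141,178),24),((139,195),24),((131.5,234),24)]: print('dowel',ray('top',u,z).round(1))
for n,p,z in [('tape',(440,477),31),('bolt',(315,456),10),('tin',(519,225),54)]: print(n,ray('top',np.array(p)*.64,z).round(0))
print('cam',ray('top',(253,200),1400)*0-np.array(r.calibration('top')['R']).T@r.calibration('top')['t'])
E
```

```text
sand centre [659.2  92.4] sides [109.  60. 109.  59.] ang right -93.9 up -2.4
off centre [534.9 104.5] sides [120.  46. 120.  44.] ang right -97.9 up -7.2
trough centre [596.5  99.4] sides [118. 250. 118. 247.] ang right -96.4 up -6.8
cradle centre [ 502.4 -399.2] sides [ 65. 178.  64. 179.] ang right -100.4 up -7.8
Vblk [ 560.28902015 -405.84074804   35.        ] [ 440.55809756 -382.04853092   35.        ]
sand rect ((117.53448486328125, 161.08621215820312), (27.29721450805664, 12.812978744506836), 68.19859313964844) [[116, 147], [113, 167], [127, 172]]
tray ((251.5, 239.0), (68.0, 65.0), 90.0)
tray centre [ 538.9 -154.7] sides [150. 261. 148. 262.] ang right -87.6 up 3.4
dowel [622.2  95.7  24. ]
dowel [582.7  98.2  24. ]
dowel [493.7 110.5  24. ]
tape [ 342. -227.   31.]
bolt [368. -49.  10.]
tin [ 703. -338.   54.]
cam [ 394.33188063 -133.90130246 1136.34898895]
```

```bash
cat >> h.py <<'E'
def to(*tg):
    s=r.sense();p=np.array(s['eef_pos']);psi=s['tcp_rot'][2];print('t',round(s['clock'],2),'now',p.round(1),'rot',np.degrees(s['tcp_rot']).round(2),'op',round(s['opening'],3))
    for (x,y,z,yaw) in tg:
        d=np.array([x,y,z])-p;c,sn=np.cos(psi),np.sin(psi)
        print((x,y,z,yaw),'-> shift',(np.array([d[0]*c+d[1]*sn,-d[2],-d[0]*sn+d[1]*c])/1000).round(4),'turn y',round(-(yaw-np.degrees(psi))/10,3),'dist',np.linalg.norm(d).round())
E
python3 -c "
from h import *
to((413,-255,220,-40),(659,92,200,-3.5))"
```

```text
t 0.1 now [ 167.7 -601.7  230.6] rot [-9.000e+01  7.000e-02 -7.443e+01] op 0.999
(413, -255, 220, -40) -> shift [-0.2681  0.0106  0.3294] turn y -3.443 dist 425.0
(659, 92, 200, -3.5) -> shift [-0.5363  0.0306  0.6595] turn y -7.093 dist 851.0
```

>>> servo_tool --pt "1 -0.03 0 0.037 0 -0.4 0" --pt "1 -0.06 0 0.074 0 -0.8 0" --pt "1 -0.09 0 0.11 0 -1.2 0" --pt "1 -0.12 0 0.147 0 -1.6 0" --pt "1 -0.15 0 0.184 0 -2 0" --pt "1 -0.18 0 0.22 0 -2.4 0" --pt "1 -0.21 0 0.257 0 -2.7 0" --pt "1 -0.24 0 0.294 0 -3.1 0" --pt "1 -0.268 0 0.33 0 -3.5 0" --pt "1 -0.268 0 0.33 0 -3.5 0"

```text
clock: 1.35
eef_pos: [414.9, -253.1, 231.1]
tcp_rot: [-1.57, 0.0, -0.684]
contact_force: [-0.5, 0.3, -0.4]
opening: 0.994
```

```bash
python3 -c "
from h import *
to((659,92,200,-3.5))"
```

```text
t 1.35 now [ 414.9 -253.1  231.1] rot [-8.997e+01  3.000e-02 -3.919e+01] op 0.994
(659, 92, 200, -3.5) -> shift [-0.0289  0.0311  0.4217] turn y -3.569 dist 424.0
```

>>> servo_tool --pt "1 -0.003 0.003 0.045 0 -0.4 0" --pt "1 -0.006 0.006 0.09 0 -0.8 0" --pt "1 -0.01 0.01 0.14 0 -1.2 0" --pt "1 -0.013 0.013 0.19 0 -1.6 0" --pt "1 -0.016 0.016 0.24 0 -2 0" --pt "1 -0.02 0.02 0.29 0 -2.4 0" --pt "1 -0.023 0.024 0.34 0 -2.9 0" --pt "1 -0.026 0.028 0.385 0 -3.3 0" --pt "1 -0.029 0.031 0.422 0 -3.57 0" --pt "1 -0.029 0.031 0.422 0 -3.57 0" --pt "1 -0.029 0.031 0.422 0 -3.57 0"

```text
clock: 2.72
eef_pos: [658.7, 87.9, 199.8]
tcp_rot: [-1.572, 0.001, -0.066]
contact_force: [-0.3, -0.4, -0.4]
opening: 0.995
```

Run:
```python
from h import *
import cv2
to((659,92,90,-3.5),(659,92,42,-3.5))
A=[]
for n,(x,y,w,h) in (("scene",(140,150,180,150)),("top",(80,100,180,150))):
    f=cv2.cvtColor(r.grab_frame(n),cv2.COLOR_RGB2BGR); A.append(cv2.resize(f[y:y+h,x:x+w],None,fx=2.2,fy=2.2,interpolation=cv2.INTER_CUBIC))
cv2.imwrite('pics/a1.png',np.hstack(A))
```

```text
t 2.73 now [658.7  87.9 199.8] rot [-9.004e+01  7.000e-02 -3.790e+00] op 0.995
(659, 92, 90, -3.5) -> shift [0.     0.1098 0.0041] turn y -0.029 dist 110.0
(659, 92, 42, -3.5) -> shift [0.     0.1578 0.0041] turn y -0.029 dist 158.0
```

View pics/a1.png

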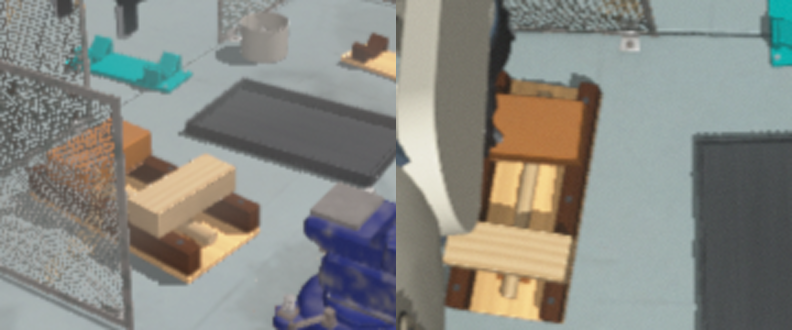

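The gripper is above the trough and both blocks are still undisturbed: sanding block at about (540,125) in the right crop, offcut at about (510,250). Descending.

>>> servo_tool --pt "1 0 0.03 0.004 0 0 0" --pt "1 0 0.06 0.004 0 0 0" --pt "1 0 0.09 0.004 0 0 0" --pt "1 0 0.115 0.004 0 0 0" --pt "1 0 0.135 0.004 0 0 0" --pt "1 0 0.15 0.004 0 0 0" --pt "1 0 0.157 0.004 0 0 0" --pt "1 0 0.157 0.004 0 0 0" --grip_force 40

```text
clock: 3.82
eef_pos: [659.5, 93.0, 43.2]
tcp_rot: [-1.571, 0.0, -0.065]
contact_force: [-0.2, 0.1, 0.7]
opening: 1.001
```

>>> servo_tool --pt "0.7 0 0 0 0 0 0" --pt "0.5 0 0 0 0 0 0" --pt "0.3 0 0 0 0 0 0" --pt "0.1 0 0 0 0 0 0" --pt "-0.2 0 0 0 0 0 0" --pt "-0.2 0 0 0 0 0 0"

```text
clock: 4.58
eef_pos: [660.2, 93.2, 44.2]
tcp_rot: [-1.57, -0.001, -0.065]
contact_force: [-0.5, 0.4, 6.4]
opening: 0.721
```

Run:
```python
from h import *
to((599,-152,150,3))
```

```text
t 4.58 now [660.2  93.2  44.2] rot [-8.998e+01 -8.000e-02 -3.720e+00] op 0.721
(599, -152, 150, 3) -> shift [-0.0452 -0.1058 -0.2487] turn y -0.672 dist 274.0
```

>>> servo_tool --pt "-0.2 0 -0.01 0 0 0 0" --pt "-0.2 0 -0.03 0 0 0 0" --pt "-0.2 0 -0.06 0 0 0 0" --pt "-0.2 0 -0.09 0 0 0 0" --pt "-0.2 0 -0.1 0 0 0 0" --pt "-0.2 0 -0.1 0 0 0 0"

```text
clock: 5.32
eef_pos: [659.9, 93.1, 144.1]
tcp_rot: [-1.571, -0.001, -0.065]
contact_force: [-0.3, -0.4, -2.3]
opening: 0.713
```

Run:
```python
from h import *
import cv2
to((599,-152,150,3))
A=[]
for n,(x,y,w,h) in (("scene",(140,110,180,150)),("top",(80,100,180,150))):
    f=cv2.cvtColor(r.grab_frame(n),cv2.COLOR_RGB2BGR); A.append(cv2.resize(f[y:y+h,x:x+w],None,fx=2.2,fy=2.2,interpolation=cv2.INTER_CUBIC))
cv2.imwrite('pics/a2.png',np.hstack(A))
```

```text
t 5.33 now [659.9  93.1 144.1] rot [-8.999e+01 -8.000e-02 -3.730e+00] op 0.713
(599, -152, 150, 3) -> shift [-0.0448 -0.0059 -0.2485] turn y -0.673 dist 253.0
```

View pics/a2.png

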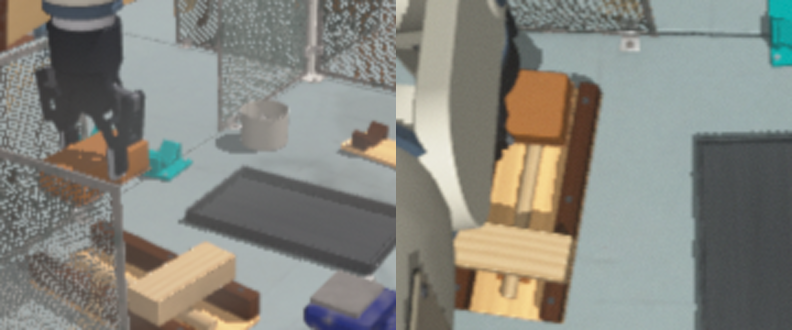

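Sanding block is held level; its right end is at crop x 570, dowel undisturbed. Moving it to the tray.

Run:
```python
from h import *
for p in [(573,74),(569,136)]: print(ray('top',((p[0]-396)/2.2+80,p[1]/2.2+100),171.5).round(1))
```

```text
[683.8  30.9 171.5]
[625.5  31.9 171.5]
```

>>> servo_tool --pt "-0.2 -0.005 -0.001 -0.03 0 -0.08 0" --pt "-0.2 -0.011 -0.002 -0.06 0 -0.16 0" --pt "-0.2 -0.017 -0.003 -0.095 0 -0.25 0" --pt "-0.2 -0.023 -0.004 -0.13 0 -0.35 0" --pt "-0.2 -0.03 -0.005 -0.165 0 -0.45 0" --pt "-0.2 -0.036 -0.006 -0.2 0 -0.55 0" --pt "-0.2 -0.041 -0.006 -0.23 0 -0.62 0" --pt "-0.2 -0.045 -0.006 -0.248 0 -0.67 0" --pt "-0.2 -0.045 -0.006 -0.248 0 -0.67 0" --pt "-0.2 -0.045 -0.006 -0.248 0 -0.67 0"

```text
clock: 6.68
eef_pos: [598.3, -150.9, 148.5]
tcp_rot: [-1.57, 0.001, 0.052]
contact_force: [-0.3, 0.4, -1.3]
opening: 0.715
```

Run:
```python
from h import *
import cv2
to((599,-152,12,3))
A=[]
for n,(x,y,w,h) in (("scene",(180,110,180,150)),("top",(170,110,180,180))):
    f=cv2.cvtColor(r.grab_frame(n),cv2.COLOR_RGB2BGR); A.append(cv2.resize(f[y:y+h,x:x+w],(396,396),interpolation=cv2.INTER_CUBIC))
cv2.imwrite('pics/a3.png',np.hstack(A))
```

```text
t 6.67 now [ 598.3 -150.9  148.5] rot [-8.996e+01  7.000e-02  2.960e+00] op 0.715
(599, -152, 12, 3) -> shift [ 0.0007  0.1365 -0.0011] turn y -0.004 dist 136.0
```

View pics/a3.png

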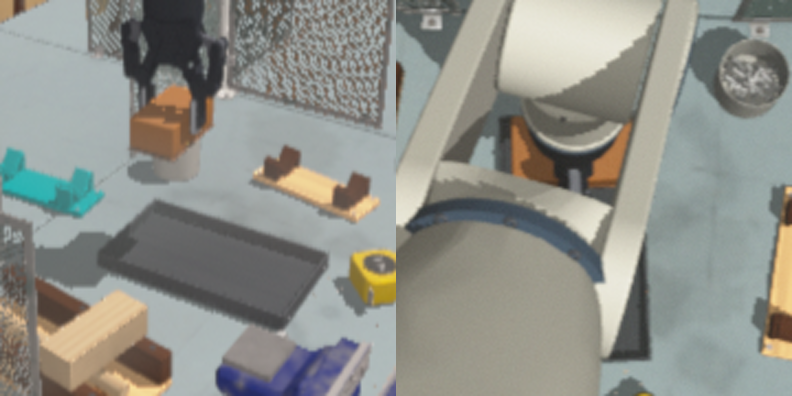

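Block held level over the far half of the tray; its top corners at about left (508,172), right (628,186) in the right crop.

Run:
```python
from h import *
for p in [(508,172),(628,186),(510,114),(634,120)]: print(ray('top',((p[0]-396)*180/396+170,p[1]*180/396+110),176).round(1))
```

```text
[573.6 -93.6 176. ]
[ 562.9 -201.5  176. ]
[627.  -94.1 176. ]
[ 623.8 -206.5  176. ]
```

>>> servo_tool --pt "-0.2 0.001 0.03 -0.001 0 0 0" --pt "-0.2 0.001 0.06 -0.001 0 0 0" --pt "-0.2 0.001 0.09 -0.001 0 0 0" --pt "-0.2 0.001 0.11 -0.001 0 0 0" --pt "-0.2 0.001 0.125 -0.001 0 0 0" --pt "-0.2 0.001 0.134 -0.001 0 0 0" --pt "-0.2 0.001 0.138 -0.001 0 0 0" --pt "-0.2 0.001 0.138 -0.001 0 0 0"

```text
clock: 7.78
eef_pos: [599.9, -152.5, 11.6]
tcp_rot: [-1.571, -0.0, 0.052]
contact_force: [0.0, 0.5, -1.1]
opening: 0.718
```

>>> servo_tool --pt "-0.2 0 0.001 0 0 0 0" --pt "-0.2 0 0.0015 0 0 0 0" --pt "-0.2 0 0.0015 0 0 0 0" --pt "0.6 0 0.0015 0 0 0 0" --pt "1 0 0.0015 0 0 0 0" --pt "1 0 0.0015 0 0 0 0" --pt "1 0 0.0015 0 0 0 0"

```text
clock: 8.65
eef_pos: [599.6, -152.4, 9.8]
tcp_rot: [-1.571, -0.0, 0.052]
contact_force: [0.5, -0.4, 0.0]
opening: 1.002
```

>>> servo_tool --pt "1 0 -0.01 0 0 0 0" --pt "1 0 -0.03 0 0 0 0" --pt "1 0 -0.06 0 0 0 0" --pt "1 0 -0.1 0 0 0 0" --pt "1 0 -0.15 0 0 0 0" --pt "1 0 -0.15 0 0 0 0"

```text
clock: 9.4
eef_pos: [602.6, -153.2, 165.8]
tcp_rot: [-1.574, -0.009, 0.052]
contact_force: [0.2, -0.2, 0.7]
opening: 1.003
```

Run:
```python
from h import *
to((535,104.5,150,-7.3))
```

```text
t 9.4 now [ 602.6 -153.2  165.8] rot [-90.16  -0.5    2.97] op 1.003
(535, 104.5, 150, -7.3) -> shift [-0.0541  0.0158  0.2609] turn y 1.027 dist 267.0
```

>>> servo_tool --pt "1 -0.006 0.001 0.03 0 0.12 0" --pt "1 -0.012 0.002 0.06 0 0.25 0" --pt "1 -0.02 0.004 0.1 0 0.4 0" --pt "1 -0.028 0.006 0.14 0 0.55 0" --pt "1 -0.036 0.007 0.18 0 0.7 0" --pt "1 -0.043 0.008 0.22 0 0.86 0" --pt "1 -0.049 0.01 0.25 0 0.98 0" --pt "1 -0.051 0.01 0.26 0 1.03 0" --pt "1 -0.051 0.01 0.26 0 1.03 0" --pt "1 -0.051 0.01 0.26 0 1.03 0"

```text
clock: 10.65
eef_pos: [535.5, 103.7, 149.9]
tcp_rot: [-1.571, -0.0, -0.128]
contact_force: [-0.0, 0.3, 0.5]
opening: 1.003
```

Run:
```python
from h import *
import cv2
to((535,104.5,43,-7.4))
A=[]
for n,(x,y,w,h) in (("scene",(140,110,180,150)),("top",(80,130,220,150))):
    f=cv2.cvtColor(r.grab_frame(n),cv2.COLOR_RGB2BGR); A.append(cv2.resize(f[y:y+h,x:x+w],None,fx=1.9,fy=2.2,interpolation=cv2.INTER_CUBIC))
cv2.imwrite('pics/a4.png',np.hstack(A))
```

```text
t 10.65 now [535.5 103.7 149.9] rot [-9.001e+01 -1.000e-02 -7.340e+00] op 1.003
(535, 104.5, 43, -7.4) -> shift [-0.0006  0.1069  0.0007] turn y 0.006 dist 107.0
```

View pics/a4.png

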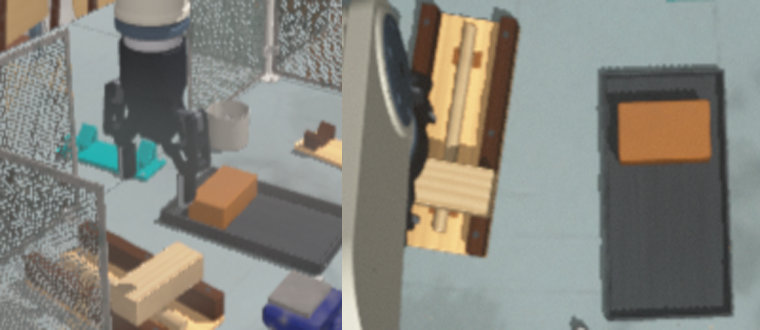

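The sanding block lies flat in the far half of the tray, (617..711, 100..162) in the right crop, and the gripper is over the offcut. Now the offcut.

>>> servo_tool --pt "0.8 0 0.03 0.001 0 0 0" --pt "0.6 0 0.06 0.001 0 0 0" --pt "0.6 0 0.08 0.001 0 0 0" --pt "0.6 0 0.095 0.001 0 0 0" --pt "0.6 0 0.103 0.001 0 0 0" --pt "0.6 0 0.107 0.001 0 0 0" --pt "0.6 0 0.107 0.001 0 0 0" --pt "0.6 0 0.107 0.001 0 0 0"

```text
clock: 11.75
eef_pos: [535.7, 105.7, 43.3]
tcp_rot: [-1.571, -0.001, -0.128]
contact_force: [0.3, 0.5, 0.0]
opening: 0.803
```

>>> servo_tool --pt "0.4 0 0 0 0 0 0" --pt "0.3 0 0 0 0 0 0" --pt "0.2 0 0 0 0 0 0" --pt "0.1 0 0 0 0 0 0" --pt "0 0 0 0 0 0 0" --pt "-0.2 0 0 0 0 0 0" --pt "-0.5 0 0 0 0 0 0" --pt "-0.5 0 0 0 0 0 0"

```text
clock: 12.75
eef_pos: [535.6, 105.6, 43.1]
tcp_rot: [-1.571, -0.001, -0.128]
contact_force: [-0.6, -0.6, 5.7]
opening: 0.535
```

Run:
```python
from h import *
to((479,-158,150,3))
```

```text
t 12.75 now [535.6 105.6  43.1] rot [-8.999e+01 -3.000e-02 -7.330e+00] op 0.535
(479, -158, 150, 3) -> shift [-0.0225 -0.1069 -0.2687] turn y -1.033 dist 290.0
```

>>> servo_tool --pt "-0.5 0 -0.01 0 0 0 0" --pt "-0.5 0 -0.035 0 0 0 0" --pt "-0.5 0 -0.065 0 0 0 0" --pt "-0.5 0 -0.09 0 0 0 0" --pt "-0.5 0 -0.105 0 0 0 0" --pt "-0.5 0 -0.107 0 0 0 0"

```text
clock: 13.5
eef_pos: [535.7, 105.7, 150.6]
tcp_rot: [-1.57, -0.001, -0.128]
contact_force: [-0.4, -0.4, -2.8]
opening: 0.53
```

>>> servo_tool --pt "-0.5 -0.002 0 -0.03 0 -0.12 0" --pt "-0.5 -0.005 0 -0.06 0 -0.24 0" --pt "-0.5 -0.008 0 -0.1 0 -0.38 0" --pt "-0.5 -0.012 0 -0.14 0 -0.54 0" --pt "-0.5 -0.015 0 -0.18 0 -0.7 0" --pt "-0.5 -0.018 0 -0.22 0 -0.85 0" --pt "-0.5 -0.021 0 -0.25 0 -0.96 0" --pt "-0.5 -0.0225 0 -0.2685 0 -1.03 0" --pt "-0.5 -0.0225 0 -0.2685 0 -1.03 0" --pt "-0.5 -0.0225 0 -0.2685 0 -1.03 0"

```text
clock: 14.75
eef_pos: [478.4, -157.3, 149.1]
tcp_rot: [-1.57, 0.001, 0.051]
contact_force: [-0.1, 0.1, -1.4]
opening: 0.532
```

Run:
```python
from h import *
import cv2
to((479,-158,10,3))
A=[]
for n,(x,y,w,h) in (("scene",(180,110,180,150)),("top",(170,110,180,180))):
    f=cv2.cvtColor(r.grab_frame(n),cv2.COLOR_RGB2BGR); A.append(cv2.resize(f[y:y+h,x:x+w],(396,396),interpolation=cv2.INTER_CUBIC))
cv2.imwrite('pics/a5.png',np.hstack(A))
```

```text
t 14.75 now [ 478.4 -157.3  149.1] rot [-8.996e+01  6.000e-02  2.950e+00] op 0.532
(479, -158, 10, 3) -> shift [ 0.0006  0.1391 -0.0007] turn y -0.005 dist 139.0
```

View pics/a5.png

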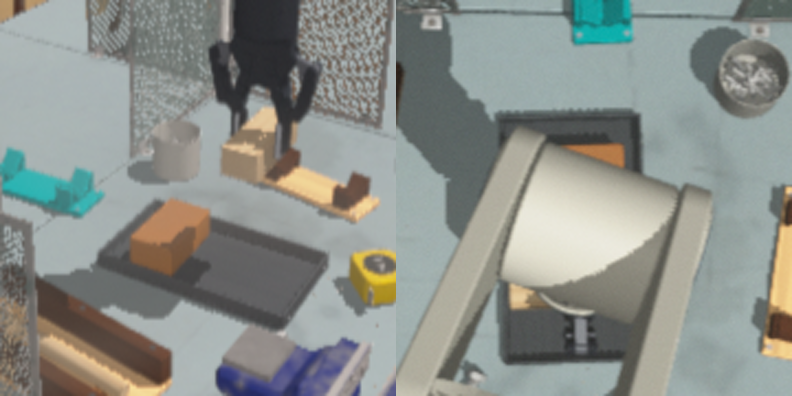

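Offcut hangs level over the near half of the tray, its left end at (510,308) in the right crop, about y=-95. Lowering.

>>> servo_tool --pt "-0.5 0.001 0.03 -0.002 0 0 0" --pt "-0.5 0.001 0.06 -0.002 0 0 0" --pt "-0.5 0.001 0.09 -0.002 0 0 0" --pt "-0.5 0.001 0.11 -0.002 0 0 0" --pt "-0.5 0.001 0.125 -0.002 0 0 0" --pt "-0.5 0.001 0.134 -0.002 0 0 0" --pt "-0.5 0.001 0.138 -0.002 0 0 0" --pt "-0.5 0.001 0.14 -0.002 0 0 0" --pt "-0.5 0.001 0.14 -0.002 0 0 0"

```text
clock: 15.98
eef_pos: [480.1, -159.9, 10.1]
tcp_rot: [-1.571, -0.001, 0.052]
contact_force: [0.2, 0.2, -1.9]
opening: 0.537
```

>>> servo_tool --pt "-0.5 0 0.001 0 0 0 0" --pt "-0.5 0 0.0015 0 0 0 0" --pt "-0.5 0 0.0015 0 0 0 0" --pt "0.3 0 0.0015 0 0 0 0" --pt "0.6 0 0.0015 0 0 0 0" --pt "0.8 0 0.0015 0 0 0 0" --pt "0.8 0 0.0015 0 0 0 0"

```text
clock: 16.85
eef_pos: [479.9, -159.8, 8.2]
tcp_rot: [-1.571, 0.0, 0.052]
contact_force: [0.3, 0.3, -0.3]
opening: 0.9
```

>>> servo_tool --pt "0.8 0 -0.01 0 0 0 0" --pt "0.8 0 -0.03 0 0 0 0" --pt "0.8 0 -0.06 0 0 0 0" --pt "0.8 0 -0.1 0 0 0 0" --pt "0.8 0 -0.14 0 0 0 0" --pt "0.8 0 -0.16 0 0 0 0" --pt "0.8 0 -0.16 0 0 0 0"

```text
clock: 17.73
eef_pos: [480.9, -160.1, 170.2]
tcp_rot: [-1.572, -0.004, 0.052]
contact_force: [-0.6, -0.6, 0.0]
opening: 0.9
```

Run:
```python
from h import *
to((596,98,150,-96.5))
```

```text
t 17.73 now [ 480.9 -160.1  170.2] rot [-90.08  -0.21   2.97] op 0.9
(596, 98, 150, -96.5) -> shift [0.1283 0.0202 0.2518] turn y 9.947 dist 283.0
```

Run:
```python
from h import *
import cv2
f=cv2.cvtColor(r.grab_frame("top"),cv2.COLOR_RGB2BGR);cv2.imwrite('pics/top6.png',f)
A=[cv2.resize(f[125:250,90:180],None,fx=4,fy=4,interpolation=cv2.INTER_CUBIC),cv2.resize(f[150:275,205:305],None,fx=4,fy=4,interpolation=cv2.INTER_CUBIC)]
cv2.imwrite('pics/a6.png',np.hstack(A))
```

```text
(no output)
```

View pics/a6.png

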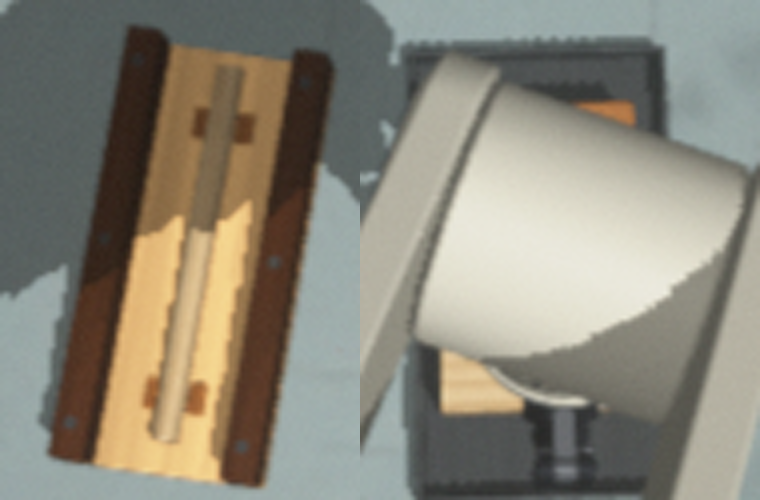

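Trough is clear: dowel from (229,67) to (165,438) in the left crop; offcut flat in the near half of the tray at (480,380).

Run:
```python
from h import *
a=ray('top',(147.25,141.5),22);b=ray('top',(131.6,234),22);print(a,b,(a+b)/2,np.linalg.norm(a-b),np.degrees(np.arctan2(*(a-b)[1::-1])))
m=(a+b)/2
to((m[0],m[1],150,-97.0))
```

```text
[709.10384908  86.00507106  22.        ] [493.89486365 110.66929773  22.        ] [601.49935637  98.3371844   22.        ] 216.61770816083853 -6.53791175906706
t 17.77 now [ 480.1 -159.9  168.9] rot [-9.003e+01 -8.000e-02  2.970e+00] op 0.903
(np.float64(601.499356367143), np.float64(98.33718439712517), 150, -97.0) -> shift [0.1347 0.0189 0.2516] turn y 9.997 dist 286.0
```

>>> servo_tool --pt "0.5 0.011 0 0.02 0 0.85 0" --pt "0.2 0.022 0 0.04 0 1.7 0" --pt "0 0.034 0 0.063 0 2.55 0" --pt "-0.3 0.045 0 0.085 0 3.4 0" --pt "-0.3 0.056 0 0.105 0 4.2 0" --pt "-0.3 0.067 0 0.126 0 5 0" --pt "-0.3 0.08 0.002 0.15 0 5.9 0" --pt "-0.3 0.09 0.005 0.17 0 6.7 0" --pt "-0.3 0.1 0.01 0.19 0 7.5 0" --pt "-0.3 0.112 0.014 0.21 0 8.4 0" --pt "-0.3 0.124 0.017 0.232 0 9.3 0" --pt "-0.3 0.134 0.019 0.2515 0 9.95 0"

```text
clock: 19.27
eef_pos: [599.9, 99.0, 147.3]
tcp_rot: [-1.574, -0.001, -1.689]
contact_force: [0.4, -0.9, 0.7]
opening: 0.354
```

>>> servo_tool --pt "-0.3 0 0 0 0 0 0" --pt "-0.3 0 0 0 0 0 0" --pt "-0.3 0 0 0 0 0 0"

```text
clock: 19.65
eef_pos: [600.1, 97.5, 149.0]
tcp_rot: [-1.572, -0.0, -1.684]
contact_force: [-0.1, -1.5, 0.3]
opening: 0.346
```

Run:
```python
from h import *
import cv2
to((600.5,98.2,50,-96.5),(600.5,98.2,11,-96.5))
A=[]
for n,(x,y,w,h) in (("scene",(130,110,150,150)),("top",(80,110,150,150))):
    f=cv2.cvtColor(r.grab_frame(n),cv2.COLOR_RGB2BGR); A.append(cv2.resize(f[y:y+h,x:x+w],(396,396),interpolation=cv2.INTER_CUBIC))
cv2.imwrite('pics/a7.png',np.hstack(A))
```

```text
t 19.65 now [600.1  97.5 149. ] rot [-9.004e+01 -2.000e-02 -9.649e+01] op 0.346
(600.5, 98.2, 50, -96.5) -> shift [-0.0007  0.099   0.0003] turn y 0.001 dist 99.0
(600.5, 98.2, 11, -96.5) -> shift [-0.0007  0.138   0.0003] turn y 0.001 dist 138.0
```

View pics/a7.png

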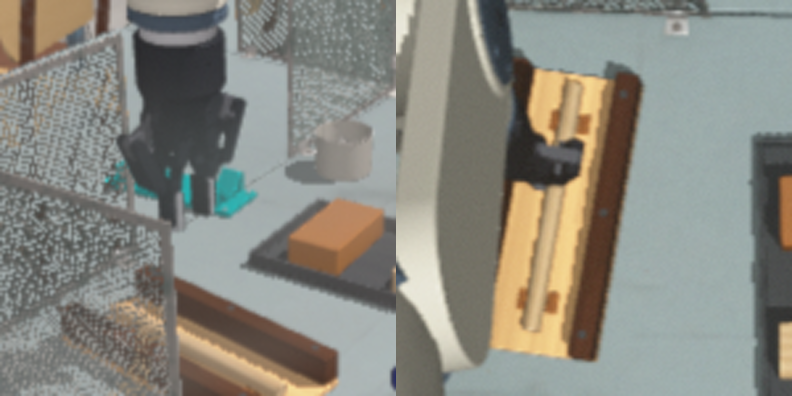

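Fingers are partly closed and sit astride the dowel line at crop (560,160); nothing is in the way. Descending in stages.

>>> servo_tool --pt "-0.3 -0.0007 0.03 0 0 0 0" --pt "-0.3 -0.0007 0.06 0 0 0 0" --pt "-0.3 -0.0007 0.085 0 0 0 0" --pt "-0.3 -0.0007 0.1 0 0 0 0" --pt "-0.3 -0.0007 0.112 0 0 0 0" --pt "-0.3 -0.0007 0.118 0 0 0 0" --pt "-0.3 -0.0007 0.118 0 0 0 0"

```text
clock: 20.62
eef_pos: [600.8, 99.0, 31.3]
tcp_rot: [-1.571, 0.0, -1.685]
contact_force: [0.4, 0.6, -0.0]
opening: 0.348
```

>>> servo_tool --pt "-0.3 0 0.005 0 0 0 0" --pt "-0.3 0 0.01 0 0 0 0" --pt "-0.3 0 0.015 0 0 0 0" --pt "-0.3 0 0.018 0 0 0 0" --pt "-0.3 0 0.019 0 0 0 0" --pt "-0.3 0 0.019 0 0 0 0"

```text
clock: 21.38
eef_pos: [600.7, 99.0, 12.2]
tcp_rot: [-1.571, -0.0, -1.685]
contact_force: [-0.4, -0.3, -0.3]
opening: 0.35
```

>>> servo_tool --pt "-0.4 0 0.001 0 0 0 0" --pt "-0.5 0 0.001 0 0 0 0" --pt "-0.6 0 0.001 0 0 0 0" --pt "-0.8 0 0.001 0 0 0 0" --pt "-1 0 0.001 0 0 0 0" --pt "-1 0 0.001 0 0 0 0" --pt "-1 0 0.001 0 0 0 0"

```text
clock: 22.25
eef_pos: [600.8, 99.0, 11.5]
tcp_rot: [-1.571, 0.0, -1.685]
contact_force: [-1.0, -0.5, 5.6]
opening: 0.164
```

>>> servo_tool --pt "-1 0 -0.01 0 0 0 0" --pt "-1 0 -0.035 0 0 0 0" --pt "-1 0 -0.07 0 0 0 0" --pt "-1 0 -0.1 0 0 0 0" --pt "-1 0 -0.12 0 0 0 0" --pt "-1 0 -0.13 0 0 0 0" --pt "-1 0 -0.13 0 0 0 0" --pt "-1 0 -0.13 0 0 0 0"

```text
clock: 23.25
eef_pos: [600.1, 98.9, 140.3]
tcp_rot: [-1.572, -0.0, -1.685]
contact_force: [-0.5, -0.1, -2.3]
opening: 0.165
```

Run:
```python
from h import *
import cv2
to((501,-397,142,-99.8))
A=[]
for n,(x,y,w,h) in (("scene",(130,110,150,150)),("top",(80,110,150,150))):
    f=cv2.cvtColor(r.grab_frame(n),cv2.COLOR_RGB2BGR); A.append(cv2.resize(f[y:y+h,x:x+w],(396,396),interpolation=cv2.INTER_CUBIC))
cv2.imwrite('pics/a8.png',np.hstack(A))
```

```text
t 23.25 now [600.1  98.9 140.3] rot [-9.008e+01 -2.000e-02 -9.653e+01] op 0.165
(501, -397, 142, -99.8) -> shift [ 0.5039 -0.0017 -0.0421] turn y 0.327 dist 506.0
```

View pics/a8.png

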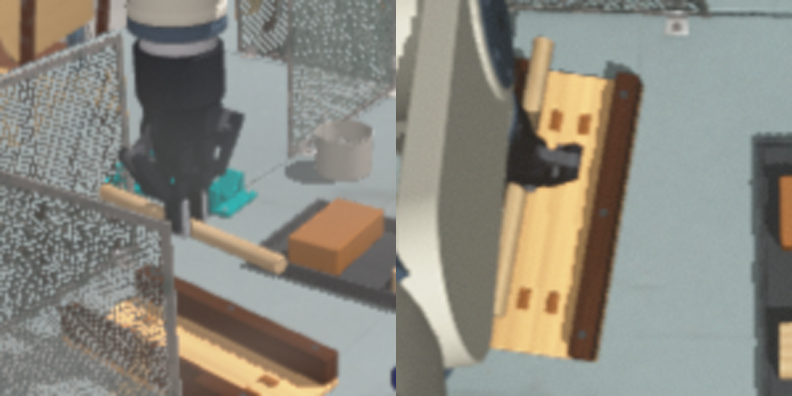

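Run:
```python
from h import *
import cv2
a=ray('top',(135.7,124.8),150);b=ray('top',(119.8,229),150);print('dowel',a,b,(a+b)/2,np.linalg.norm(a-b))
f=cv2.cvtColor(r.grab_frame("top"),cv2.COLOR_RGB2BGR)
c=f[185:285,325:390];g=cv2.resize(c,None,fx=6,fy=6,interpolation=cv2.INTER_CUBIC);cv2.imwrite('pics/a9.png',g)
m=((f.max(2)<120)&(f[...,2].astype(int)>f[...,0]+15)).astype(np.uint8);m[:185]=0;m[285:]=0;m[:,:325]=0;m[:,390:]=0
for k in cv2.findContours(m,0,1)[0]:
    if cv2.contourArea(k)>60: R=cv2.minAreaRect(k);print(R,ray('top',R[0],30))
```

```text
dowel [707.95690853  86.1190391  150.        ] [492.03748546 106.44172026 150.        ] [599.99719699  96.28037968 150.        ] 216.87371585690752
((352.13018798828125, 259.3056640625), (30.100461959838867, 11.733036994934082), 10.619654655456543) [ 444.55864055 -384.66109393   30.        ]
((359.2366027832031, 207.65939331054688), (29.311792373657227, 12.222901344299316), 10.007980346679688) [ 561.75424806 -403.05120139   30.        ]
```

View pics/a9.png

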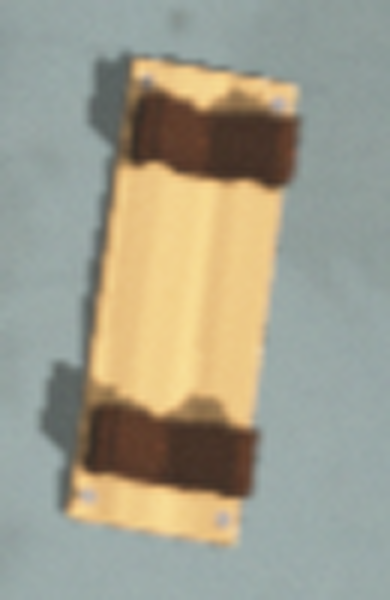

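Cradle clear: V blocks at crop (212,140) and (172,450), valley on the midline.

Run:
```python
from h import *
q=lambda x,y:(325+x/6,185+y/6)
quad('top','board',[q(133,54),q(300,84),q(237,545),q(68,516)],8)
a=ray('top',q(209,140),14);b=ray('top',q(169,452),14);print(a,b,(a+b)/2,np.degrees(np.arctan2(*(a-b)[1::-1])))
to((502,-398,142,-99.3))
```

```text
board centre [ 502.5 -399.2] sides [ 66. 180.  65. 180.] ang right -99.0 up -9.0
[ 562.62628761 -408.29822597   14.        ] [ 443.00097365 -390.61196654   14.        ] [ 502.81363063 -399.45509626   14.        ] -8.41009166345057
t 23.4 now [600.2  98.9 140.3] rot [-9.009e+01 -2.000e-02 -9.653e+01] op 0.166
(502, -398, 142, -99.3) -> shift [ 0.5049 -0.0017 -0.0411] turn y 0.277 dist 507.0
```

>>> servo_tool --pt "-1 0.03 0 -0.002 0 0.01 0" --pt "-1 0.07 0 -0.005 0 0.03 0" --pt "-1 0.12 0 -0.01 0 0.06 0" --pt "-1 0.175 0 -0.014 0 0.08 0" --pt "-1 0.23 0 -0.018 0 0.11 0" --pt "-1 0.285 0 -0.023 0 0.14 0" --pt "-1 0.34 0 -0.027 0 0.17 0" --pt "-1 0.39 0 -0.031 0 0.19 0" --pt "-1 0.44 0 -0.035 0 0.21 0" --pt "-1 0.48 0 -0.038 0 0.23 0" --pt "-1 0.506 0 -0.04 0 0.24 0" --pt "-1 0.506 0 -0.04 0 0.24 0"

```text
clock: 24.9
eef_pos: [503.0, -400.4, 140.8]
tcp_rot: [-1.571, 0.0, -1.728]
contact_force: [0.1, 0.7, 0.4]
opening: 0.163
```

>>> servo_tool --pt "-1 0 0 0 0 0 0" --pt "-1 0 0 0 0 0 0" --pt "-1 0 0 0 0 0 0"

```text
clock: 25.28
eef_pos: [503.8, -398.3, 141.4]
tcp_rot: [-1.571, 0.0, -1.725]
contact_force: [0.1, -0.3, -0.2]
opening: 0.164
```

Run:
```python
from h import *
import cv2
to((502.6,-399.3,19,-98.9))
A=[]
for n,(x,y,w,h) in (("scene",(260,90,150,150)),("top",(280,150,150,150))):
    f=cv2.cvtColor(r.grab_frame(n),cv2.COLOR_RGB2BGR); A.append(cv2.resize(f[y:y+h,x:x+w],(396,396),interpolation=cv2.INTER_CUBIC))
cv2.imwrite('pics/a10.png',np.hstack(A))
```

```text
t 25.27 now [ 503.8 -398.3  141.4] rot [-9.000e+01  1.000e-02 -9.886e+01] op 0.164
(502.6, -399.3, 19, -98.9) -> shift [ 0.0012  0.1224 -0.0011] turn y 0.004 dist 122.0
```

View pics/a10.png

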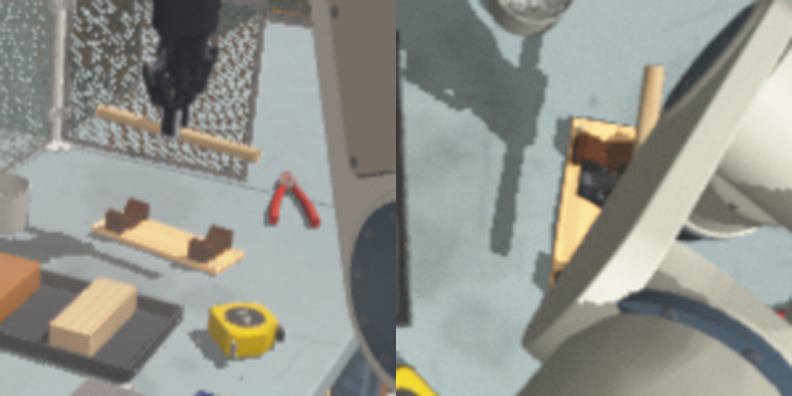

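Dowel held level above the cradle, and both blocks lie in the tray (scene crop). Lowering.

>>> servo_tool --pt "-1 0.0005 0.03 -0.001 0 0 0" --pt "-1 0.0005 0.06 -0.001 0 0 0" --pt "-1 0.0005 0.085 -0.001 0 0 0" --pt "-1 0.0005 0.1 -0.001 0 0 0" --pt "-1 0.0005 0.11 -0.001 0 0 0" --pt "-1 0.0005 0.117 -0.001 0 0 0" --pt "-1 0.0005 0.121 -0.001 0 0 0" --pt "-1 0.0005 0.122 -0.001 0 0 0" --pt "-1 0.0005 0.122 -0.001 0 0 0"

```text
clock: 26.5
eef_pos: [502.6, -399.7, 19.6]
tcp_rot: [-1.57, -0.0, -1.727]
contact_force: [-0.1, 0.2, -1.4]
opening: 0.163
```

>>> servo_tool --pt "-1 0 0.0008 0 0 0 0" --pt "-1 0 0.0012 0 0 0 0" --pt "-1 0 0.0012 0 0 0 0" --pt "-0.6 0 0.0012 0 0 0 0" --pt "-0.4 0 0.0012 0 0 0 0" --pt "-0.3 0 0.0012 0 0 0 0" --pt "-0.3 0 0.0012 0 0 0 0"

```text
clock: 27.38
eef_pos: [502.4, -399.5, 18.0]
tcp_rot: [-1.571, 0.0, -1.727]
contact_force: [0.2, 0.7, 0.4]
opening: 0.35
```

>>> servo_tool --pt "-0.3 0 -0.01 0 0 0 0" --pt "-0.3 0 -0.03 0 0 0 0" --pt "-0.3 0 -0.06 0 0 0 0" --pt "-0.3 0 -0.1 0 0 0 0" --pt "-0.3 0 -0.13 0 0 0 0" --pt "-0.3 0 -0.14 0 0 0 0" --pt "-0.3 0 -0.14 0 0 0 0" --pt "-0.3 0 -0.14 0 0 0 0"

```text
clock: 28.38
eef_pos: [501.8, -399.0, 156.9]
tcp_rot: [-1.572, 0.001, -1.727]
contact_force: [0.2, 0.2, 0.1]
opening: 0.352
```

Run:
```python
from h import *
to((599.6,-152.4,160,2.97),(479.9,-159.8,160,2.97))
```

```text
t 28.38 now [ 501.8 -399.   156.9] rot [-9.009e+01  5.000e-02 -9.893e+01] op 0.352
(599.6, -152.4, 160, 2.97) -> shift [-0.2588 -0.0031  0.0584] turn y -10.19 dist 265.0
(479.9, -159.8, 160, 2.97) -> shift [-0.2329 -0.0031 -0.0587] turn y -10.19 dist 240.0
```

>>> servo_tool --pt "0 -0.02 0 0.004 0 -0.9 0" --pt "0.3 -0.045 0 0.009 0 -1.8 0" --pt "0.6 -0.07 0 0.014 0 -2.7 0" --pt "1 -0.095 0 0.02 0 -3.6 0" --pt "1 -0.12 0 0.026 0 -4.5 0" --pt "1 -0.145 0 0.032 0 -5.4 0" --pt "1 -0.17 0 0.038 0 -6.4 0" --pt "1 -0.19 0 0.043 0 -7.4 0" --pt "1 -0.21 0 0.048 0 -8.4 0" --pt "1 -0.23 0 0.052 0 -9.3 0" --pt "1 -0.25 0 0.056 0 -10 0" --pt "1 -0.259 0 0.0585 0 -10.19 0"

```text
clock: 29.88
eef_pos: [600.0, -151.7, 156.7]
tcp_rot: [-1.57, 0.002, 0.054]
contact_force: [0.9, 0.4, -0.3]
opening: 1.0
```

>>> servo_tool --pt "1 0 0 0 0 0 0" --pt "1 0 0 0 0 0 0" --pt "1 0 0 0 0 0 0"

```text
clock: 30.25
eef_pos: [600.1, -153.4, 158.0]
tcp_rot: [-1.571, 0.0, 0.05]
contact_force: [-0.0, 0.7, 0.4]
opening: 1.001
```

Run:
```python
from h import *
import cv2
to((599.6,-152.4,9.8,2.97))
A=[]
for n,(x,y,w,h) in (("scene",(200,110,170,130)),("top",(310,170,100,120))):
    f=cv2.cvtColor(r.grab_frame(n),cv2.COLOR_RGB2BGR); A.append(cv2.resize(f[y:y+h,x:x+w],(396,475),interpolation=cv2.INTER_CUBIC))
cv2.imwrite('pics/a11.png',np.hstack(A))
```

```text
t 30.25 now [ 600.1 -153.4  158. ] rot [-9.00e+01  1.00e-02  2.88e+00] op 1.001
(599.6, -152.4, 9.8, 2.97) -> shift [-0.0005  0.1482  0.001 ] turn y -0.009 dist 148.0
```

View pics/a11.png

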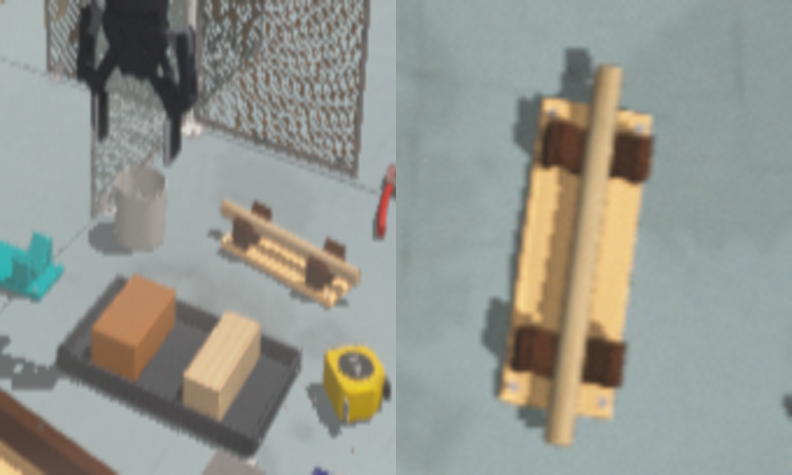

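The dowel lies in both V blocks, ends at (609,67) and (560,438) in the right crop, and both blocks are flat in the tray. Checking the centring while regrasping the sanding block.

Run:
```python
from h import *
a=ray('top',(310+213/3.96,170+67/3.96),29);b=ray('top',(310+164/3.96,170+436/3.96),29);print((a+b)/2,np.linalg.norm(a-b),np.degrees(np.arctan2(*(a-b)[1::-1])))
```

```text
[ 504.39910637 -398.62033029   29.        ] 214.13334466378146 -8.685180895239133
```

>>> servo_tool --pt "1 -0.0003 0.03 0.0005 0 0 0" --pt "1 -0.0003 0.06 0.0005 0 0 0" --pt "1 -0.0003 0.09 0.0005 0 0 0" --pt "1 -0.0003 0.115 0.0005 0 0 0" --pt "1 -0.0003 0.132 0.0005 0 0 0" --pt "1 -0.0003 0.143 0.0005 0 0 0" --pt "1 -0.0003 0.148 0.0005 0 0 0" --pt "1 -0.0003 0.148 0.0005 0 0 0"

```text
clock: 31.35
eef_pos: [600.3, -152.3, 10.3]
tcp_rot: [-1.571, -0.0, 0.052]
contact_force: [-0.9, 0.0, -0.1]
opening: 1.003
```

>>> servo_tool --pt "0.7 0 0 0 0 0 0" --pt "0.5 0 0 0 0 0 0" --pt "0.3 0 0 0 0 0 0" --pt "0.1 0 0 0 0 0 0" --pt "-0.2 0 0 0 0 0 0" --pt "-0.2 0 0 0 0 0 0"

```text
clock: 32.1
eef_pos: [600.5, -152.3, 10.9]
tcp_rot: [-1.571, -0.001, 0.052]
contact_force: [-1.5, 0.5, 5.9]
opening: 0.717
```

>>> servo_tool --pt "-0.2 0 -0.01 0 0 0 0" --pt "-0.2 0 -0.035 0 0 0 0" --pt "-0.2 0 -0.065 0 0 0 0" --pt "-0.2 0 -0.1 0 0 0 0" --pt "-0.2 0 -0.13 0 0 0 0" --pt "-0.2 0 -0.137 0 0 0 0" --pt "-0.2 0 -0.137 0 0 0 0"

```text
clock: 32.98
eef_pos: [599.9, -152.2, 146.9]
tcp_rot: [-1.571, -0.0, 0.052]
contact_force: [0.1, -0.2, -1.6]
opening: 0.719
```

Run:
```python
from h import *
to((660.2,93.2,146,-3.73))
```

```text
t 32.98 now [ 599.9 -152.2  146.9] rot [-9.00e+01 -1.00e-02  2.97e+00] op 0.719
(660.2, 93.2, 146, -3.73) -> shift [0.073  0.0009 0.2419] turn y 0.67 dist 253.0
```

>>> servo_tool --pt "-0.2 0.009 0 0.03 0 0.08 0" --pt "-0.2 0.018 0 0.06 0 0.16 0" --pt "-0.2 0.03 0 0.1 0 0.27 0" --pt "-0.2 0.042 0 0.14 0 0.39 0" --pt "-0.2 0.054 0 0.18 0 0.5 0" --pt "-0.2 0.066 0 0.218 0 0.6 0" --pt "-0.2 0.073 0 0.242 0 0.67 0" --pt "-0.2 0.073 0 0.242 0 0.67 0" --pt "-0.2 0.073 0 0.242 0 0.67 0" --pt "-0.2 0.073 0 0.242 0 0.67 0"

```text
clock: 34.22
eef_pos: [659.9, 92.1, 146.5]
tcp_rot: [-1.571, 0.001, -0.066]
contact_force: [0.3, -0.2, -1.7]
opening: 0.716
```

Run:
```python
from h import *
to((660,93.1,46,-3.73))
```

```text
t 34.23 now [659.9  92.1 146.5] rot [-9.002e+01  6.000e-02 -3.780e+00] op 0.716
(660, 93.1, 46, -3.73) -> shift [-0.      0.1005  0.001 ] turn y -0.005 dist 101.0
```

>>> servo_tool --pt "-0.2 0 0.03 0.0005 0 0 0" --pt "-0.2 0 0.055 0.0005 0 0 0" --pt "-0.2 0 0.075 0.0005 0 0 0" --pt "-0.2 0 0.09 0.0005 0 0 0" --pt "-0.2 0 0.097 0.0005 0 0 0" --pt "-0.2 0 0.1 0.0005 0 0 0" --pt "-0.2 0 0.1005 0.0005 0 0 0" --pt "-0.2 0 0.1005 0.0005 0 0 0"

```text
clock: 35.22
eef_pos: [660.9, 93.8, 47.2]
tcp_rot: [-1.571, -0.001, -0.065]
contact_force: [0.0, -0.4, -1.4]
opening: 0.718
```

>>> servo_tool --pt "-0.2 -0.0007 0.001 -0.0006 0 0 0" --pt "-0.2 -0.0007 0.002 -0.0006 0 0 0" --pt "-0.2 -0.0007 0.0028 -0.0006 0 0 0" --pt "-0.2 -0.0007 0.0028 -0.0006 0 0 0" --pt "-0.2 -0.0007 0.0028 -0.0006 0 0 0"

```text
clock: 35.85
eef_pos: [659.8, 93.1, 44.8]
tcp_rot: [-1.571, -0.0, -0.065]
contact_force: [-4.1, -0.9, 7.7]
opening: 0.717
```

>>> servo_tool --pt "0.2 0 0 0 0 0 0" --pt "0.6 0 0 0 0 0 0" --pt "1 0 0 0 0 0 0" --pt "1 0 0 0 0 0 0" --pt "1 0 -0.01 0 0 0 0" --pt "1 0 -0.03 0 0 0 0" --pt "1 0 -0.06 0 0 0 0" --pt "1 0 -0.1 0 0 0 0" --pt "1 0 -0.115 0 0 0 0" --pt "1 0 -0.115 0 0 0 0"

```text
clock: 37.1
eef_pos: [660.5, 93.3, 160.5]
tcp_rot: [-1.57, -0.003, -0.065]
contact_force: [-0.0, 0.5, -0.8]
opening: 0.996
```

Run:
```python
from h import *
to((479.9,-159.8,158,2.97))
```

```text
t 37.1 now [660.5  93.3 160.5] rot [-89.97  -0.16  -3.72] op 0.996
(479.9, -159.8, 158, 2.97) -> shift [-0.1638  0.0025 -0.2643] turn y -0.669 dist 311.0
```

>>> servo_tool --pt "0.8 -0.018 0 -0.03 0 -0.07 0" --pt "0.8 -0.04 0 -0.065 0 -0.16 0" --pt "0.8 -0.065 0 -0.105 0 -0.26 0" --pt "0.8 -0.09 0 -0.145 0 -0.37 0" --pt "0.8 -0.115 0 -0.185 0 -0.47 0" --pt "0.8 -0.14 0 -0.225 0 -0.57 0" --pt "0.8 -0.157 0.001 -0.253 0 -0.64 0" --pt "0.8 -0.163 0.002 -0.264 0 -0.67 0" --pt "0.8 -0.163 0.002 -0.264 0 -0.67 0" --pt "0.8 -0.163 0.002 -0.264 0 -0.67 0" --pt "0.8 -0.163 0.002 -0.264 0 -0.67 0"

```text
clock: 38.48
eef_pos: [480.4, -158.9, 156.7]
tcp_rot: [-1.571, -0.0, 0.053]
contact_force: [0.4, 0.3, 0.3]
opening: 0.903
```

Run:
```python
from h import *
to((479.9,-159.8,9.5,2.97))
```

```text
t 38.48 now [ 480.4 -158.9  156.7] rot [-89.99  -0.     3.04] op 0.903
(479.9, -159.8, 9.5, 2.97) -> shift [-0.0006  0.1472 -0.0008] turn y 0.007 dist 147.0
```

>>> servo_tool --pt "0.7 -0.0005 0.03 -0.0005 0 0 0" --pt "0.7 -0.0005 0.06 -0.0005 0 0 0" --pt "0.7 -0.0005 0.09 -0.0005 0 0 0" --pt "0.7 -0.0005 0.115 -0.0005 0 0 0" --pt "0.7 -0.0005 0.132 -0.0005 0 0 0" --pt "0.7 -0.0005 0.143 -0.0005 0 0 0" --pt "0.7 -0.0005 0.147 -0.0005 0 0 0" --pt "0.7 -0.0005 0.147 -0.0005 0 0 0" --pt "0.7 -0.0005 0.147 -0.0005 0 0 0"

```text
clock: 39.6
eef_pos: [479.9, -160.4, 10.4]
tcp_rot: [-1.571, -0.001, 0.052]
contact_force: [0.2, 0.2, 1.2]
opening: 0.847
```

>>> servo_tool --pt "0.4 0 0 0 0 0 0" --pt "0.3 0 0 0 0 0 0" --pt "0.2 0 0 0 0 0 0" --pt "0.1 0 0 0 0 0 0" --pt "0 0 0 0 0 0 0" --pt "-0.2 0 0 0 0 0 0" --pt "-0.5 0 0 0 0 0 0" --pt "-0.5 0 0 0 0 0 0"

```text
clock: 40.6
eef_pos: [479.7, -160.3, 10.1]
tcp_rot: [-1.571, -0.001, 0.052]
contact_force: [-0.8, 0.2, 5.1]
opening: 0.531
```

>>> servo_tool --pt "-0.5 0 -0.01 0 0 0 0" --pt "-0.5 0 -0.035 0 0 0 0" --pt "-0.5 0 -0.065 0 0 0 0" --pt "-0.5 0 -0.1 0 0 0 0" --pt "-0.5 0 -0.13 0 0 0 0" --pt "-0.5 0 -0.137 0 0 0 0" --pt "-0.5 0 -0.137 0 0 0 0"

```text
clock: 41.48
eef_pos: [479.2, -160.1, 146.6]
tcp_rot: [-1.571, -0.0, 0.052]
contact_force: [-0.6, 0.5, -2.4]
opening: 0.532
```

Run:
```python
from h import *
to((535.6,105.6,146,-7.33))
```

```text
t 41.48 now [ 479.2 -160.1  146.6] rot [-9.00e+01 -1.00e-02  2.97e+00] op 0.532
(535.6, 105.6, 146, -7.33) -> shift [0.0701 0.0006 0.2625] turn y 1.03 dist 272.0
```

>>> servo_tool --pt "-0.5 0.008 0 0.03 0 0.12 0" --pt "-0.5 0.016 0 0.06 0 0.24 0" --pt "-0.5 0.027 0 0.1 0 0.39 0" --pt "-0.5 0.038 0 0.14 0 0.55 0" --pt "-0.5 0.049 0 0.18 0 0.7 0" --pt "-0.5 0.06 0 0.22 0 0.86 0" --pt "-0.5 0.067 0 0.25 0 0.98 0" --pt "-0.5 0.07 0 0.262 0 1.03 0" --pt "-0.5 0.07 0 0.262 0 1.03 0" --pt "-0.5 0.07 0 0.262 0 1.03 0" --pt "-0.5 0.07 0 0.262 0 1.03 0"

```text
clock: 42.85
eef_pos: [535.5, 104.1, 146.7]
tcp_rot: [-1.571, 0.0, -0.129]
contact_force: [-0.9, 0.2, -2.1]
opening: 0.528
```

>>> servo_tool --pt "-0.5 0 0.03 0 0 0 0" --pt "-0.5 0 0.055 0 0 0 0" --pt "-0.5 0 0.075 0 0 0 0" --pt "-0.5 0 0.09 0 0 0 0" --pt "-0.5 0 0.097 0 0 0 0" --pt "-0.5 0 0.1 0 0 0 0" --pt "-0.5 0 0.1 0 0 0 0" --pt "-0.5 0 0.1 0 0 0 0"

```text
clock: 43.85
eef_pos: [536.2, 105.2, 47.4]
tcp_rot: [-1.57, -0.001, -0.128]
contact_force: [-0.4, -0.5, -2.5]
opening: 0.533
```

Run:
```python
from h import *
to((535.6,105.2,43.8,-7.33))
```

```text
t 43.85 now [536.2 105.2  47.4] rot [-8.998e+01 -6.000e-02 -7.320e+00] op 0.533
(535.6, 105.2, 43.8, -7.33) -> shift [-0.0006  0.0036 -0.    ] turn y 0.001 dist 4.0
```

>>> servo_tool --pt "-0.5 -0.0006 0.001 0 0 0 0" --pt "-0.5 -0.0006 0.002 0 0 0 0" --pt "-0.5 -0.0006 0.003 0 0 0 0" --pt "-0.5 -0.0006 0.0037 0 0 0 0" --pt "-0.5 -0.0006 0.0037 0 0 0 0" --pt "-0.5 -0.0006 0.0037 0 0 0 0"

```text
clock: 44.6
eef_pos: [535.2, 105.2, 44.1]
tcp_rot: [-1.571, -0.0, -0.128]
contact_force: [-4.5, -1.2, 12.8]
opening: 0.529
```

>>> servo_tool --pt "-0.2 0 0 0 0 0 0" --pt "0.2 0 0 0 0 0 0" --pt "0.6 0 0 0 0 0 0" --pt "0.7 0 0 0 0 0 0" --pt "0.7 0 -0.01 0 0 0 0" --pt "0.7 0 -0.03 0 0 0 0" --pt "0.7 0 -0.06 0 0 0 0" --pt "0.7 0 -0.1 0 0 0 0" --pt "0.7 0 -0.15 0 0 0 0" --pt "0.7 0 -0.19 0 0 0 0" --pt "0.7 0 -0.2 0 0 0 0"

```text
clock: 45.98
eef_pos: [536.5, 105.4, 246.5]
tcp_rot: [-1.569, -0.005, -0.128]
contact_force: [-0.0, 0.4, -0.3]
opening: 0.848
```

>>> servo_tool --pt "0.7 0 0 -0.03 0 0 0" --pt "0.7 0 0 -0.07 0 0 0" --pt "0.7 0 0 -0.12 0 0 0" --pt "0.7 0 0 -0.17 0 0 0" --pt "0.7 0 0 -0.22 0 0 0" --pt "0.7 0 0 -0.25 0 0 0" --pt "0.7 0 0 -0.25 0 0 0" --pt "0.7 0 0 -0.25 0 0 0"

```text
clock: 46.98
eef_pos: [502.9, -142.3, 242.5]
tcp_rot: [-1.57, 0.001, -0.128]
contact_force: [-0.0, 0.4, 0.1]
opening: 0.849
```

Run:
```python
from h import *
import cv2
f=cv2.cvtColor(r.grab_frame("top"),cv2.COLOR_RGB2BGR);cv2.imwrite('pics/top12.png',f)
a=cv2.imread('pics/top0.png')
g=lambda i,x,y,w,h:cv2.resize(i[y:y+h,x:x+w],None,fx=4,fy=4,interpolation=cv2.INTER_CUBIC)
cv2.imwrite('pics/a12.png',np.hstack([g(a,95,125,90,125),g(f,95,125,90,125)]))
```

```text
(no output)
```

View pics/a12.png

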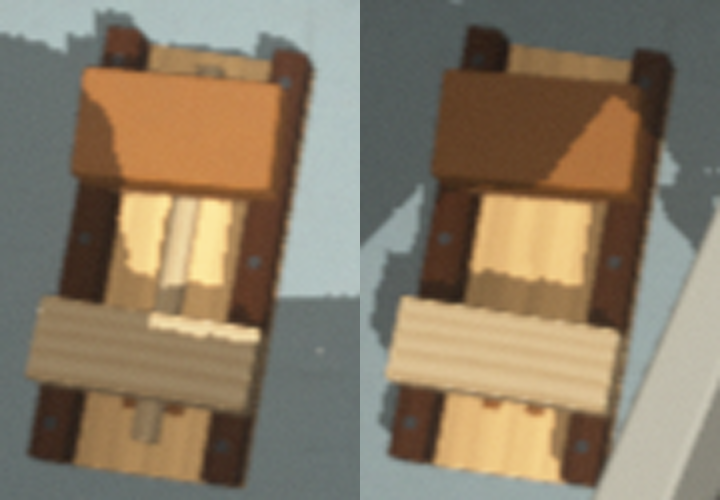

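Before/after crops match to about 1 px: sanding block corner (82,68) against (83,70), offcut corner (41,297) against (42,297). Handing in.

```bash
python3 -c "
from rig import r
print(r.sense()['qvel'].round(3));print(r.sign_off())"
```

```text
[ 0.011 -0.003 -0.004 -0.     0.    -0.001]
the job is handed in; nothing more can be done
None
```

The job is done and handed in at about 47 s of the 131 s. Both blocks went to the tray, the dowel was laid in the V cradle, and the blocks were then put back across the trough.

**Last checks:**
- **Dowel:** it was seen lying in both V blocks. Its centre measured (504, -399) mm against the seat at about (503, -399) mm, and its angle was -8.7° against about -9° for the cradle.
- **Blocks:** compared with the first picture, their corners match to about 0.5 px (roughly 1–2 mm). Both were set down with light contact (8–13 N).
- **Arm:** it was about 240 mm above the bench, with no contact force.

**Not measured at the end:** I looked at the dowel before putting the blocks back, not afterwards. The tape, tin and bolt were never measured again; no move went near them.

The dowel's ends read 214–217 mm apart instead of 220, which is within the error of reading pixels. No check failed.

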